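Spread a circlip over a ball-mill planet stub and hold it at its groove

TASK

One pulley on the ball mill's planet disc, the one on the bare stub, still lacks its circlip. Pick up the circlip pliers by their handles (the ring is already on the pins), squeeze them to spread the ring, bring it level over that stub and slide it down without forcing it until it lies around the groove against the pulley's hub. Finish there, still holding the pliers fully squeezed so that the ring stays spread, not pressing on the hub; leave everything else on the bench where it is.

Things in the scene. Friction and masses are not known exactly. Their poses are not given: they have to be found in the camera images.
- grip (a point): where to grip the bent-tip circlip pliers (200 mm, 0.2 kg, balanced near here): midway between their two dark sleeves, 10 mm above the bench they lie on. x runs along the pliers to the tips, y across the handles, z up. Each sleeve is 20 mm high, 12 mm wide, from 28 mm ahead of this point to 70 mm behind. Width over both here: 60 mm at rest (flaring 0.22 rad a side to the rear), 34 mm squeezed, then parallel
- squeeze (a joint): turn of each plier handle, rad, the two always alike: 0 at rest, 0.219 at the stop (up to 0.235 under a hard grip), ring fully spread. A spring resists with about 2 N at first, 7 N at the stop, at each sleeve; any firmer grip holds them there. The sleeves swing back as they shut: gripped with the fingers centred on grip, the pliers creep about 5.5 mm ahead between the fingers
- pivot (a point): pliers' pivot bolt, on its upright axis, 60 mm ahead of grip on its x axis, 14 mm above the bench (mid-height of the steel levers, which lie 10 to 18 mm above the bench; bolt top at 21 mm, the highest point). Sleeve and ring undersides are level. Axes as grip
- ring_mid (a point): the point in the ring to bring onto the stub's axis: middle of the spread ring's opening, half-way up the 4 mm thick ring. On the line from grip to pivot, seen from above: 128.4 mm ahead of grip, 8 mm lower. Axes as grip. Plain flat steel C, gap to the pliers, eyes on their downward pins, which it does not leave. Clear inner diameter 26.8 mm at rest, 31 half, 35.8 fully squeezed
- stub (a point): on the upright axis of the bare stub, at the upper face of the pulley's hub, 72 mm above the bench. Stub 30 mm across; its groove (26 mm across) starts at this face and is 8 mm high; the 30 mm land above it reaches 14 mm above this point, then a cone narrows to 22 mm across at the top, 18 mm above this point. Hub 42 mm, pulley 62 mm across. Axes as disc
- disc: planet disc of a ball mill, belt side up, fixed: aluminium, 290 mm across, upper face 46 mm above the bench; origin under its centre, on the bench. Four pulleys on stubs stand 95 mm from its centre, tops 90 mm above the bench. The bare stub is on this body's -x side, towards the robot; the other three stubs already wear their circlips
- jar: closed steel grinding jar, 86 mm across, 110 mm high; leave it alone
- tin: flat round aluminium grease tin, 64 mm across, 26 mm high; leave it alone
- spare_pulley: loose toothed pulley like those on the disc, 62 mm across, 24 mm high, lying flat; leave it alone
- clip_box: open grey box of small spare circlips, 120 by 90 by 30 mm; leave it alone
- screwdriver: screwdriver lying on the bench, about 200 mm long; leave it alone
- mallet: rubber mallet with a wooden handle, lying; leave it alone
- oil: white bottle, 56 mm across, 150 mm high; leave it alone
- carrier: jar carrier: blue base 96 mm across with six upright fingers, 85 mm high; leave it alone

How it is judged:
By the outcome, as a careful person would: the job done as asked, in the order asked, and still so for the second after the job is handed in, while the arm keeps its last pose, push and grip.
It also fails if it takes over 38 s, if anything falls off the work surface, if the arm or the gripper's body presses on something with over 40 N, if the wrist force passes 120 N, or if a joint passes its speed limit or range.

ROBOT

A 7-joint arm with a two-finger parallel gripper is mounted at the origin on the work surface. World frame = base frame: x ahead of the robot, y to its left, z up, the work surface at z = 0. Lengths are in m, angles in rad, forces in N, time in s.
With the tool pointing down it reaches from about 0.4 to 0.85 m from the base axis. Payload 10.4 kg.
Tool frame: the origin (TCP) lies on the centre line of the jaws, within the pads' length; the fingertips stand 17 mm ahead of it and the grasp point (between the pads) lies 2 mm behind it (manip.tcp_to_tips is the distance from the TCP to the fingertips, in m); z points along the fingers, x is the direction in which the jaws open and shut, and the axes are right-handed (so a half turn about z gives the same grasp; the last joint's range is limited). The gripper opens to 85 mm and grips with 20 to 120 N. Pads are 22 mm wide; open, the fingers measure 114 mm over their backs; the gripper's body (76 mm by 85 mm) begins 54 mm behind the grasp point. The pads swing forward as they close: fully open they stand 13 mm farther back than shut.
Start: joints at [1.276, 0.332, -0.065, 1.46, 0.022, 1.35, -0.088], TCP at [0.168, -0.602, 0.248] pointing down, gripper open.
Joint ranges: [-2.6, 2.6], [-0.5, 2.12], [-1.47, 1.34], [0.16, 2.42], [-1.27, 4.41], [0.06, 2.06], [-2.6, 2.6]. Speed limits (rad/s): [2.22, 2.22, 2.79, 2.79, 3.14, 3.14, 3.14].

INTERFACE

Orientations are given as a unit quaternion [x, y, z, w].
In Python, from workcell import manip gives the robot as it stands.
- The arm moves only by the shell command python3 -m pendant 'ROWS' [FORCE]. ROWS is JSON, a list of rows, each a list of 3 entries, a list of its own where there are three numbers: the shift along the world's x, y, z in cm, then the turn, a rotation vector about the world's x, y, z in degrees, then the closure in counts, from 0 (fully open) to 255 (shut). A call has 1 to 12 rows; each row shifts and turns the pose as measured when the row begins; what a row does not reach is not made up. A row lasts 1/8 s, in which the tool goes at most 62.5 mm and 10.7 degrees, less where a joint would pass 70% of its speed; a pose out of reach is approached as far as the arm can. A call is refused whole if a number of a shift passes 6.25 or a number of a turn 10.7, either way. A call with a gripper value outside its range is refused whole. The fingers move at their own pace and stop on an object; FORCE is the grip in N (left out, the last holds). Time passes only in rows, so rows that do not move let the fingers close. It gives the time, the measured TCP pose, the force and the opening at its end, in the units of the state.
- manip.get_obs(): the state, without advancing time (a new reading comes with each control period).
- manip.camera(name): name is "side" or "top" or "wrist"; returns a dict with "pixels" (420x560x3 uint8, red, green, blue), "range_z" (420x560 float32, m along the optical axis (not along the pixel's ray), 0 where there is no reading), "K" (3x3 intrinsics, pixels), "origin" and "rotation" of the camera in the world; the wrist camera has in their place "hand_eye" (4x4, takes a point from camera to tool coordinates, whose origin is the TCP and whose axes are the tool frame's). Camera axes: x right, y down, z forward; pixel columns grow to the right and rows downward; lengths in m; the calibration is good to about 2 mm. A picture is of the moment at which its call begins: read the wrist's pose just before it.
- manip.hand_in(): hands the job in, once; it reports no verdict.
The state is a dict: "clock": time; "joint_pos": joint angles; "joint_velocities": joint speeds; "tau": joint torques, N m; "position": TCP position; "ee_rot": TCP orientation; "ft_force": force on the tool from outside, world axes, zero at the start; "torque": the same for the moment, N m; "grip_width": opening from 0.0 (shut) to 1.0 (fully open).
Only numpy, scipy, OpenCV 4.12 (cv2) and the standard library are available. Lean on these libraries where they do the work, as an engineer would, in place of code of your own. Each camera call takes 0.05 s, during which the arm holds its last target.

## Working session

There is one attempt and no reset: what is moved stays moved. The work goes in short steps, Python scripts to look and compute and a shell command to move; the robot and the scene stay as the last step left them, time stands still between calls to the robot, and variables do not carry over. Pictures are saved under pics/ and viewed, and the job is handed in when it is done.

```bash
mkdir -p pics; ls
python3 - <<'E'
from workcell import manip
import cv2,numpy as np
print(manip.get_obs(), manip.tcp_to_tips)
for n in ["top","side"]:
    c=manip.camera(n); cv2.imwrite(f"pics/{n}0.png",c["pixels"][:,:,::-1]); np.savez(f"{n}0.npz",**c)
    print(n,c["K"],c["origin"],c["rotation"])
E
```

```text
pics
{'clock': 0.0, 'joint_pos': array([ 1.2763984 ,  0.33286241, -0.06471385,  1.46092477,  0.02162243,
        1.34991486, -0.08848764]), 'joint_velocities': array([-1.56450158e-03,  7.76669230e-04, -1.53714898e-04,  1.29447622e-03,
       -1.86261127e-03,  9.68252375e-05,  9.05577910e-04]), 'tau': array([ 8.91255077e-04, -6.25453520e+01,  4.94051341e-02, -3.91607666e+01,
        1.62653049e-02,  9.91256355e-03,  5.63912693e-05]), 'position': array([ 0.16769305, -0.6017208 ,  0.24752977]), 'ee_rot': array([ 7.96402006e-01, -6.04767184e-01, -5.86840214e-04, -3.93368198e-04]), 'ft_force': array([-0.46971758,  0.71856888,  0.43673465]), 'torque': array([ 0.0080432 ,  0.00858562, -0.01731601]), 'grip_width': 0.9965897453134394} 0.017
top [[491.86818266   0.         276.62161413]
 [  0.         491.86818266 208.18098475]
 [  0.           0.           1.        ]] [ 0.42763674 -0.03771491  1.42739474] [-0.69551313  0.71631552 -0.03313525  0.04533901]
side [[414.2427808    0.         275.79135476]
 [  0.         414.2427808  211.65430319]
 [  0.           0.           1.        ]] [-0.16244562  0.74807385  0.85253385] [-0.34463373  0.82460054 -0.4178663   0.1632461 ]
```

View pics/top0.png

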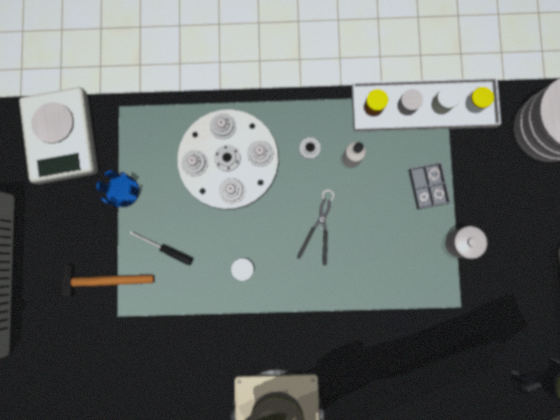

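View pics/side0.png

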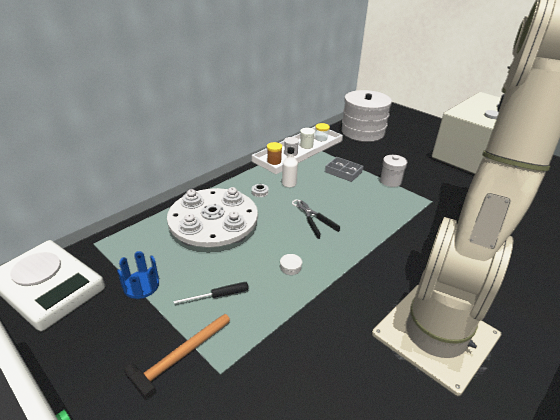

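The top view has the disc at about (228,158), with the bare stub near (232,189). The pliers' ring is at (328,195) and their handle ends are at (300,256) and (325,262). I'll zoom in and back-project these.

```bash
cat > h.py <<'E'
import numpy as np,cv2
from scipy.spatial.transform import Rotation as R
def cloud(c):
    K=c["K"];z=c["range_z"];v,u=np.mgrid[:z.shape[0],:z.shape[1]]
    p=np.stack([(u-K[0,2])/K[0,0]*z,(v-K[1,2])/K[1,1]*z,z],-1)
    return p@R.from_quat(c["rotation"]).as_matrix().T+c["origin"]
def project(c,P):
    q=(np.asarray(P)-c["origin"])@R.from_quat(c["rotation"]).as_matrix()
    return q[...,:2]/q[...,2:]*np.array([c["K"][0,0],c["K"][1,1]])+c["K"][:2,2]
def at(c,u,v,h):
    d=R.from_quat(c["rotation"]).as_matrix()@np.array([(u-c["K"][0,2])/c["K"][0,0],(v-c["K"][1,2])/c["K"][1,1],1])
    o=c["origin"];return o+d*(h-o[2])/d[2]
E
python3 - <<'E'
from h import *
c=np.load("top0.npz")
P=cloud(c)
im=c["pixels"][:,:,::-1]
cv2.imwrite("pics/topz.png",np.hstack([cv2.resize(im[180:270,290:350],None,fx=6,fy=6,interpolation=cv2.INTER_CUBIC),cv2.resize(im[105:215,172:284],None,fx=3.5,fy=3.5,interpolation=cv2.INTER_CUBIC)[:385].copy() if 0 else cv2.resize(im[105:213,172:226+58],(400,540),interpolation=cv2.INTER_CUBIC)]))
np.set_printoptions(precision=4,suppress=True)
for (u,v) in [(228,158),(232,188),(242,269),(322,220),(260,240)]: print(u,v,P[v,u])
# disc: points z 0.04-0.052
m=(P[...,2]>.04)&(P[...,2]<.052)
roi=np.zeros(m.shape,bool);roi[100:220,168:290]=1
q=P[m&roi][:,:2]; (cx,cy),r=cv2.minEnclosingCircle((q*1000).astype(np.float32)); print("disc",cx,cy,r,len(q))
m=(P[...,2]>.08)&roi; n,l,s,ce=cv2.connectedComponentsWithStats(m.astype(np.uint8))
for i in range(1,n): print(s[i],ce[i],P[l==i].mean(0))
r2=np.zeros(m.shape,bool);r2[180:270,290:345]=1
m=(P[...,2]>.006)&r2; print(m.sum())
q=P[m]; print(np.percentile(q[:,2],[5,25,50,75,95,100]))
E
```

```text
228 158 [0.7281 0.1177 0.0586]
232 188 [0.6377 0.1052 0.0838]
242 269 [0.414  0.0875 0.0225]
322 220 [ 0.5472 -0.145   0.0166]
260 240 [ 0.4958  0.0356 -0.0013]
disc 730.3275146484375 122.07241821289062 145.12608337402344 5536
[279 103   1   1   1] [279. 103.] [ 0.4276 -0.0377  1.4274]
[183 109   1   1   1] [183. 109.] [ 0.4276 -0.0377  1.4274]
[197 108   1   1   1] [197. 108.] [ 0.4276 -0.0377  1.4274]
[281 111   1   1   1] [281. 111.] [ 0.4276 -0.0377  1.4274]
[267 115   1   1   1] [267. 115.] [ 0.4276 -0.0377  1.4274]
[216 118  11  11  92] [220.837  122.7826] [0.8186 0.1309 0.1023]
[248 118   1   1   1] [248. 118.] [ 0.4276 -0.0377  1.4274]
[192 122   1   1   1] [192. 122.] [ 0.4276 -0.0377  1.4274]
[228 123   1   1   1] [228. 123.] [0.8234 0.1134 0.0808]
[192 124   1   1   1] [192. 124.] [ 0.4276 -0.0377  1.4274]
[176 127   1   1   1] [176. 127.] [ 0.4276 -0.0377  1.4274]
[199 128   1   1   1] [199. 128.] [ 0.4276 -0.0377  1.4274]
[252 128   1   1   1] [252. 128.] [ 0.4276 -0.0377  1.4274]
[285 132   1   1   1] [285. 132.] [ 0.4276 -0.0377  1.4274]
[283 134   1   1   1] [283. 134
[... 2450 characters left out ...]
9   1   1   1] [225. 199.] [ 0.4276 -0.0377  1.4274]
[219 203   1   1   1] [219. 203.] [ 0.4276 -0.0377  1.4274]
[191 204   1   1   1] [191. 204.] [ 0.4276 -0.0377  1.4274]
[234 204   1   1   1] [234. 204.] [ 0.4276 -0.0377  1.4274]
[263 204   1   1   1] [263. 204.] [ 0.4276 -0.0377  1.4274]
[288 206   1   1   1] [288. 206.] [ 0.4276 -0.0377  1.4274]
[258 211   1   1   1] [258. 211.] [ 0.4276 -0.0377  1.4274]
[279 211   1   1   1] [279. 211.] [ 0.4276 -0.0377  1.4274]
[210 217   1   1   1] [210. 217.] [ 0.4276 -0.0377  1.4274]
[189 219   1   1   1] [189. 219.] [ 0.4276 -0.0377  1.4274]
[289 218   1   1   1] [289. 218.] [ 0.4276 -0.0377  1.4274]
600
[0.0065 0.0144 0.0174 0.0199 0.0251 1.4274]
```

View pics/topz.png

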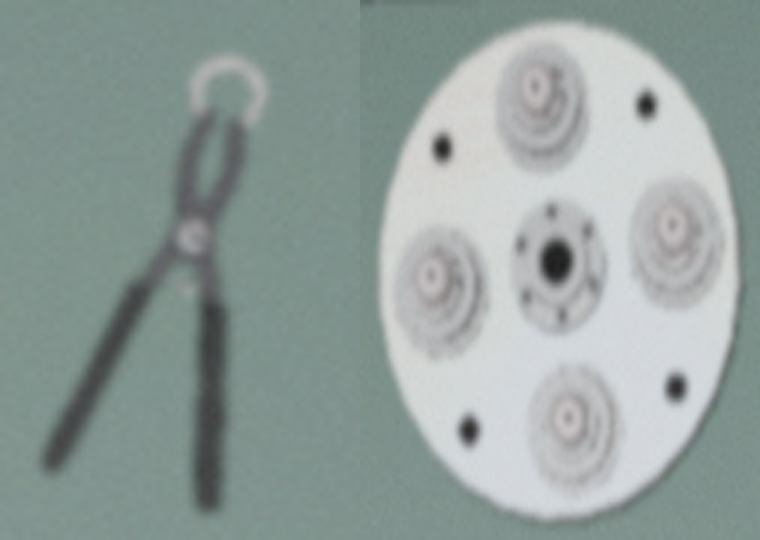

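Run:
```python
from h import *
np.set_printoptions(precision=4,suppress=True)
c=np.load("top0.npz")
T=[at(c,u,v,.088) for u,v in [(220.84,122.78),(259,150.34),(191.78,160.55),(229.96,188.81)]]
print(np.array(T)); m=np.mean(T,0); print(m,[np.linalg.norm(t-m) for t in T])
for n,u,v,h in [("pivot",290+193/6,180+236/6,.021),("ring",290+229/6,180+92/6,.004),("hl",290+52/6,180+464/6,.02),("hr",290+207/6,180+506/6,.02),("jl",290+138/6,180+286/6,.02),("jr",290+213/6,180+303/6,.02)]:
    print(n,at(c,u,v,h))
p=at(c,290+193/6,180+236/6,.021);r=at(c,290+229/6,180+92/6,.004);d=(r-p)[:2];print(np.linalg.norm(d),np.degrees(np.arctan2(d[1],d[0])))
a=(at(c,290+52/6,180+464/6,.02)+at(c,290+207/6,180+506/6,.02))/2;d=(p-a)[:2];print(np.linalg.norm(d),np.degrees(np.arctan2(d[1],d[0])))
print(R.from_quat([ 7.96402006e-01, -6.04767184e-01, -5.86840214e-04, -3.93368198e-04]).as_matrix())
w=__import__("workcell").manip.camera("wrist");print(w["K"],w["hand_eye"])
```

```text
[[0.8226 0.1326 0.088 ]
 [0.7405 0.0277 0.088 ]
 [0.7177 0.2153 0.088 ]
 [0.635  0.1104 0.088 ]]
[0.7289 0.1215 0.088 ] [np.float64(0.09435991135205435), np.float64(0.09453722025429298), np.float64(0.09444454293239332), np.float64(0.09461331231857732)]
pivot [ 0.5487 -0.1452  0.021 ]
ring [ 0.6198 -0.1666  0.004 ]
hl [ 0.4423 -0.0743  0.02  ]
hr [ 0.4205 -0.1469  0.02  ]
jl [ 0.5256 -0.1181  0.02  ]
jr [ 0.5165 -0.1535  0.02  ]
0.07426942198445753 -16.79944738656257
0.12226214396330821 -16.418525684523967
[[ 0.2685 -0.9633 -0.0005]
 [-0.9633 -0.2685  0.0013]
 [-0.0014  0.0001 -1.    ]]
[[318.3892   0.     284.3591]
 [  0.     318.3892 200.4838]
 [  0.       0.       1.    ]] [[ 1.     -0.0005  0.001  -0.0002]
 [ 0.0002  0.9538  0.3003 -0.078 ]
 [-0.0011 -0.3003  0.9538 -0.1254]
 [ 0.      0.      0.      1.    ]]
```

```bash
python3 -m pendant '[[[2.7,3.9,-0.2],[0,0,-4],0],[[2.7,3.9,-0.2],[0,0,-4],0],[[2.7,3.9,-0.2],[0,0,-4],0],[[2.7,3.9,-0.2],[0,0,-4],0],[[2.7,3.9,-0.2],[0,0,-4],0],[[2.7,3.9,-0.2],[0,0,-4],0],[[2.7,3.9,-0.2],[0,0,-4],0],[[2.7,3.9,-0.2],[0,0,-4],0],[[2.7,3.9,-0.2],[0,0,0],0],[[2.7,3.9,-0.2],[0,0,0],0],[[2.7,3.9,-0.2],[0,0,0],0],[[2.5,3.9,-0.2],[0,0,0],0]]' 40
cat >> h.py <<'E'
from workcell import manip
def wrist(name):
    o=manip.get_obs(); c=manip.camera("wrist")
    M=np.eye(4);M[:3,:3]=R.from_quat(o["ee_rot"]).as_matrix();M[:3,3]=o["position"]
    M=M@c["hand_eye"]
    d=dict(pixels=c["pixels"],range_z=c["range_z"],K=c["K"],origin=M[:3,3],rotation=R.from_matrix(M[:3,:3]).as_quat())
    cv2.imwrite(f"pics/{name}.png",c["pixels"][:,:,::-1]);np.savez(name+".npz",**d)
    return d
def st():
    o=manip.get_obs();r=R.from_quat(o["ee_rot"]).as_matrix()
    print("t",round(o["clock"],2),"pos",np.round(o["position"],4),"x-ang",round(np.degrees(np.arctan2(r[1,0],r[0,0])),2),"toolz",np.round(r[:,2],4),"xz",round(r[2,0],4),"F",np.round(o["ft_force"],2),"w",round(o["grip_width"],3))
E
python3 -c "
from h import *
st();wrist('w1')"
```

```text
clock: 1.65
position: [0.4937, -0.1197, 0.2207]
ee_rot: [-0.588, 0.809, 0.001, 0.0]
ft_force: [-0.2, 0.0, 0.6]
grip_width: 0.999
t 1.65 pos [ 0.4937 -0.1197  0.2207] x-ang -107.94 toolz [-0.0014  0.0022 -1.    ] xz -0.0016 F [-0.23  0.03  0.62] w 0.999
```

View pics/w1.png

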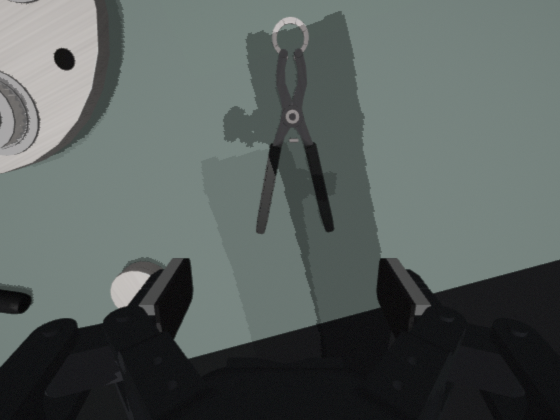

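The wrist view shows the pivot at (292,117), the ring at (290,37), and the sleeve ends at (262,231) and (329,229). Next I'll measure them.

Run:
```python
from h import *
np.set_printoptions(precision=4,suppress=True)
c=np.load("w1.npz")
cv2.imwrite("pics/w1z.png",cv2.resize(c["pixels"][5:255,230:370,::-1],None,fx=2.4*1,fy=2.4,interpolation=cv2.INTER_CUBIC))
p=at(c,292.3,117,.020);r=at(c,290.5,37,.004)
# dark sleeves mask
g=c["pixels"].astype(int);P=cloud(c)
roi=np.zeros(g.shape[:2],bool);roi[140:240,250:340]=1
m=roi&(g.max(2)<50)&(P[...,2]>.008)
n,l,s,ce=cv2.connectedComponentsWithStats(m.astype(np.uint8))
for i in range(1,n):
    if s[i,4]>100: print("sleeve",s[i],at(c,*ce[i],.018),np.median(P[l==i][:,2]))
print(p,r,P[117,292]); d=(r-p)[:2];print(np.linalg.norm(d),np.degrees(np.arctan2(d[1],d[0])))
a=np.radians(-16.6);print("grip",p[:2]-.06*np.array([np.cos(a),np.sin(a)]))
```

```text
sleeve [304 143  30  89 985] [ 0.4733 -0.1511  0.018 ] 0.019425237209214685
sleeve [269 144  13  31 248] [ 0.5184 -0.116   0.018 ] 0.019312447421032664
[ 0.5501 -0.1453  0.02  ] [ 0.6214 -0.1663  0.004 ] [ 0.5502 -0.145   0.0198]
0.07431297920321916 -16.459550254772676
grip [ 0.4926 -0.1281]
```

View pics/w1z.png

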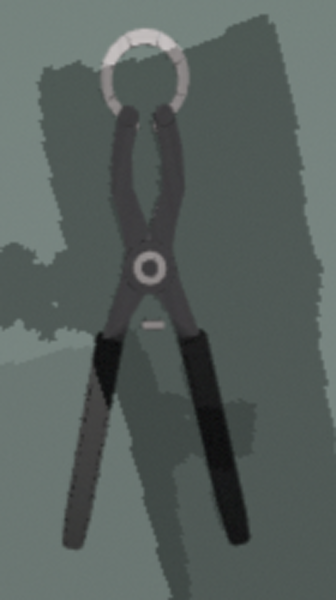

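```bash
python3 -m pendant '[[[-0.1,-0.9,-2],[0,0,1.4],0],[[0,0,-4],[0,0,0],0],[[0,0,-4],[0,0,0],0],[[0,0,-4],[0,0,0],0],[[0,0,-2.5],[0,0,0],0],[[0,0,-1],[0,0,0],0],[[0,0,0],[0,0,0],0]]' 40
python3 -c "
from h import *
st();wrist('w2')"
```

```text
clock: 2.58
position: [0.4949, -0.1207, 0.0407]
ee_rot: [-0.603, 0.798, 0.002, 0.002]
ft_force: [-0.7, 0.2, 0.7]
grip_width: 1.0
t 2.58 pos [ 0.4949 -0.1207  0.0407] x-ang -105.84 toolz [ 3.0e-04  5.4e-03 -1.0e+00] xz -0.0053 F [-0.68  0.17  0.67] w 1.0
```

View pics/w2.png

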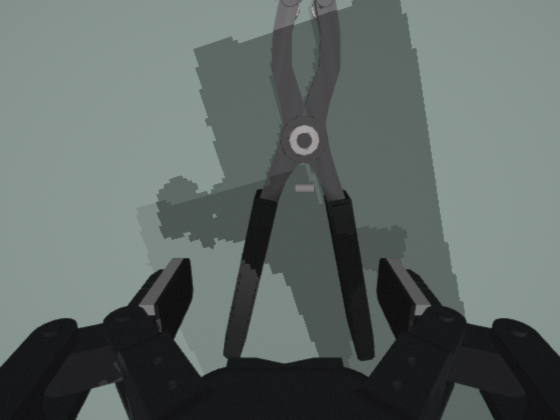

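The pivot is at (304,140). The hand sits about 8 mm off to the side, so I'll correct that before the final descent.

```bash
python3 -m pendant '[[[-0.25,-0.75,0],[-0.3,0,-0.6],0],[[0,0,0],[0,0,0],0]]' 40
python3 -c "
from h import *
st();c=wrist('w3');P=cloud(c)
print(at(c,304,140,.02))"
```

```text
clock: 2.88
position: [0.4938, -0.1295, 0.0431]
ee_rot: [-0.598, 0.801, -0.002, 0.001]
ft_force: [0.0, -0.1, 0.8]
grip_width: 0.998
t 2.88 pos [ 0.4938 -0.1295  0.0431] x-ang -106.51 toolz [ 0.004  -0.0018 -1.    ] xz 0.0006 F [ 0.02 -0.12  0.78] w 0.998
[ 0.54920408 -0.15467449  0.02      ]
```

View pics/w3.png

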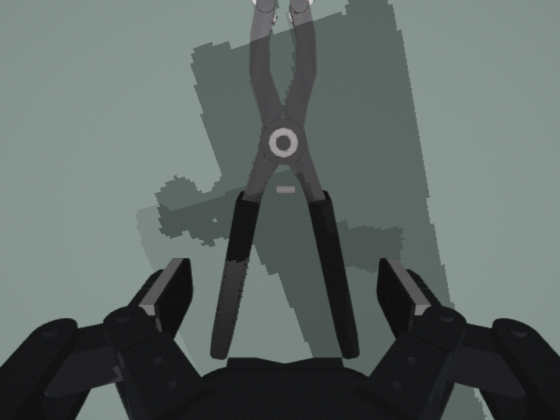

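```bash
python3 -c "
from h import *
c=np.load('w3.npz');p=at(c,284,142,.02);a=np.radians(-16.5);print(p,p[:2]-.06*np.array([np.cos(a),np.sin(a)]))"
python3 -m pendant '[[[-0.1,0.1,-1.2],[0.1,0.2,0],0],[[0,0,-0.7],[0,0,0],0],[[0,0,0],[0,0,0],0]]' 40
python3 -c "
from h import *
st()"
```

```text
[ 0.55095737 -0.14554765  0.02      ] [ 0.49342819 -0.12850673]
clock: 3.3
position: [0.493, -0.1278, 0.0231]
ee_rot: [-0.599, 0.801, -0.0, 0.0]
ft_force: [-0.0, 0.4, -0.7]
grip_width: 1.001
t 3.3 pos [ 0.493  -0.1278  0.0231] x-ang -106.46 toolz [ 1.e-03  2.e-04 -1.e+00] xz -0.0005 F [-0.05  0.43 -0.73] w 1.001
```

```bash
python3 -m pendant '[[[0,0,-0.2],[0,0,0],40],[[0,0,0],[0,0,0],70],[[0,0,0],[0,0,0],100],[[0,0,0],[0,0,0],130],[[0,0,0],[0,0,0],160],[[0,0,0],[0,0,0],255],[[0,0,0],[0,0,0],255],[[0,0,0],[0,0,0],255]]' 40
python3 -c "
from h import *
st();wrist('w4')"
```

```text
clock: 4.3
position: [0.4951, -0.1281, 0.024]
ee_rot: [-0.599, 0.801, -0.002, 0.002]
ft_force: [-0.2, -0.8, 0.3]
grip_width: 0.356
t 4.3 pos [ 0.4951 -0.1281  0.024 ] x-ang -106.45 toolz [ 0.0048 -0.0014 -1.    ] xz -0.0 F [-0.15 -0.75  0.31] w 0.356
```

View pics/w4.png

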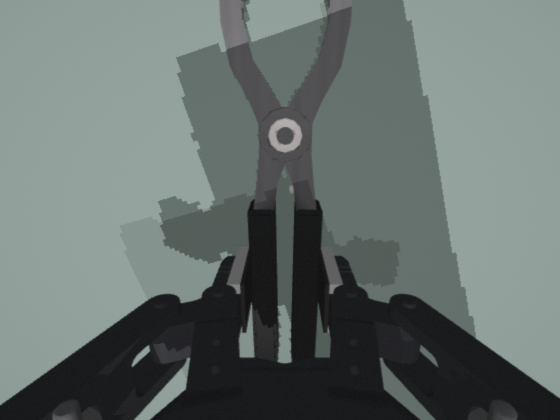

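The sleeves are shut parallel and the pivot is at (285,134). The ring tips are out of view at the top. Next I'll lift.

```bash
python3 -m pendant '[[[0,0,1],[0,0.2,0],255],[[0,0,3],[0,0,0],255],[[0,0,4],[0,0,0],255],[[0,0,3],[0,0,0],255],[[0,0,0],[0,0,0],255]]' 45
python3 -c "
from h import *
st();wrist('w5')
c=manip.camera('side');cv2.imwrite('pics/s5.png',cv2.resize(c['pixels'][140:300,200:400,::-1],None,fx=3.5,fy=3.5));np.savez('s5.npz',**c)
c=manip.camera('top');cv2.imwrite('pics/t5.png',cv2.resize(c['pixels'][100:280,180:380,::-1],None,fx=3.3,fy=3.3));np.savez('t5.npz',**c)
"
```

```text
clock: 4.97
position: [0.4938, -0.1271, 0.1383]
ee_rot: [-0.599, 0.801, 0.0, -0.001]
ft_force: [-0.4, 0.5, -3.2]
grip_width: 0.352
t 4.97 pos [ 0.4938 -0.1271  0.1383] x-ang -106.4 toolz [-1.5e-03  1.0e-04 -1.0e+00] xz 0.0003 F [-0.43  0.46 -3.19] w 0.352
```

View pics/w5.png

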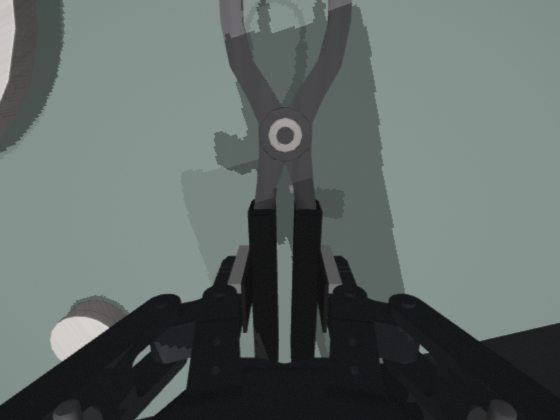

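View pics/s5.png

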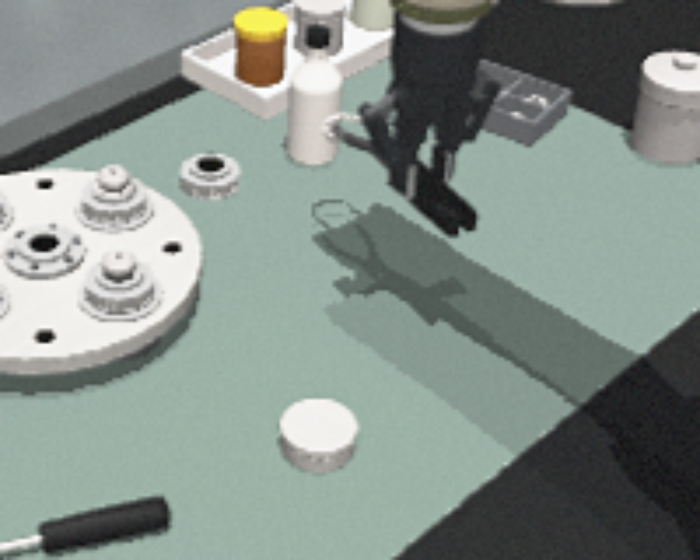

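View pics/t5.png

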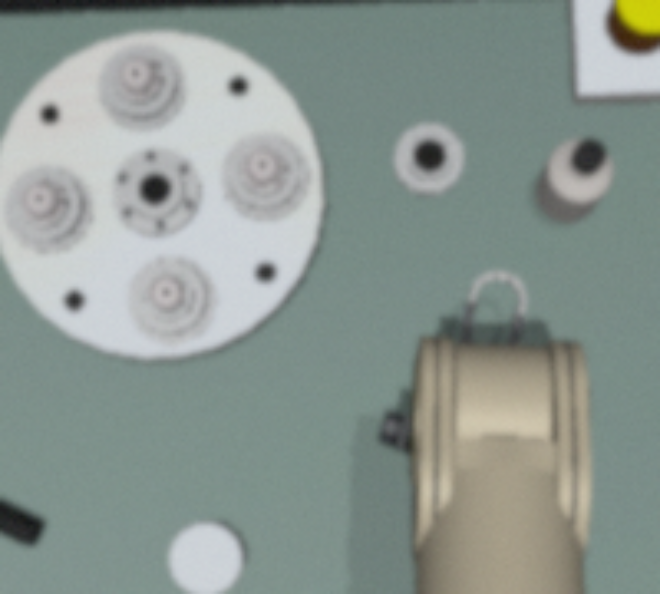

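The ring is clear of the bench and spread, at about (331,191) in the full top image. The levers are symmetric in the wrist view, so the pliers are square in the jaws.

Run:
```python
from h import *
np.set_printoptions(precision=4,suppress=True)
tc=np.array([.4938,-.1271]);f=np.array([np.cos(np.radians(-16.4)),np.sin(np.radians(-16.4))])
c=np.load('w5.npz');p=at(c,285.5,135,.135);print("pivot",p,"fwd of TCP",(p[:2]-tc)@f, "lat",(p[:2]-tc)@[-f[1],f[0]])
print("ring from pivot",p[:2]+.0684*f)
print(cloud(c)[130:141,281:292,2].round(4)[::5])
t=np.load('t5.npz');P=cloud(t)
im=t["pixels"][180:205,318:345,::-1];cv2.imwrite("pics/t5z.png",cv2.resize(im,None,fx=20,fy=20,interpolation=cv2.INTER_NEAREST))
m=(P[175:205,315:350,2]>.09)&(P[175:205,315:350,2]<.2);print(np.median(P[175:205,315:350][m],0),m.sum())
for h in (.116,): print("ringtop", at(t,330.9,190.9,h))
q=P[175:203,315:350]; 
for r in q[...,2]: print(' '.join('%3d'%(1000*x) for x in r))
```

```text
pivot [ 0.5558 -0.1451  0.135 ] fwd of TCP 0.0645506739995964 lat 0.00028327214851186464
ring from pivot [ 0.6214 -0.1644]
[[0.1346 0.1341 0.1326 0.1333 0.1325 0.1336 0.1346 0.1352 0.1338 0.1335
  0.1362]
 [0.1341 0.1362 0.1339 0.1338 0.1337 0.1338 0.1341 0.1342 0.1342 0.1344
  0.1338]
 [0.1339 0.1339 0.1347 0.1339 0.1342 0.1341 0.1331 0.134  0.1348 0.1337
  0.1329]]
[ 0.6049 -0.1631  0.1236] 120
ringtop [ 0.6165 -0.1643  0.116 ]
 -4   1  -1   1   3  -5   0   0   4   2  -2  -9   0  -3   7  -2 1427   2  -2 1427  -4  -4  -3  -1   0  -6   5  -2  -1   0   0  -1   3  -6   1
1427   2   2  -1  -4  -3   0   5   4   1   0   0  -5   1   0   3  -3   2   2  -3   0   2   0   0  -4   3  -1  -2   0  -4  -4   2  -1   1   1
 -3  -1   0  -4  -1   7   0   1  -1   4   4   0  -1  -3   0   2   3   2   4   0   5  -1  -6   2   0  -2   0   3   0  -2  -1   5   5   0  -2
  0  -1  -1  -4   0   4   0   2  -1   4   1   0  -2 1427  -2   0   0  -2   1  -4  -2   1   0  -1   0   2   5   2   3  -3   0  -4   2   0   0
 -3  -1  -1   0  -3  -8   0  -4   1   1  -2  -2   1   0   6   1   0   0   2   3  -3   2  -2  -1   0   
[... 2559 characters left out ...]

 -6  -4  -4  -1   3 119 126 127   2   8   2   1  -7   3   0   1   2   1   1  -1 120 129 126 127  -2  -1  -4  -3   0   6  -1  -5   0  -1   3
 -4   3   0  -1   0 127 126 123  -4  -3  -1   1  -1  -1   4  -4   0  -1   0   4 122 125 124   2   1   1  -1  -2   0   0  -1   1   1   3  -2
  1   7  -1   0   1 129 127 126   0  -4  -1  -1  -1  -3  -1   1   0   3  -1  -4 126 127 125  -2   2   3  -2   4   1   1  -9   1   2  -3  -1
  1   1  -3  -1   3 122 123 125  -4   2   3  -8   0   5  -1   6  -1  -5   1   2 122 121 124   3  -3  -6   0   0  -2   0   1  -4   1  -5   1
472  -3  -1   1 118 127 124 123   3  -1   5  -1   3  -1   0   2   0  -5  -4 127 126 125 127   1  -3   4   0   0   2  -7   0   0   0   1  -1
```

View pics/t5z.png

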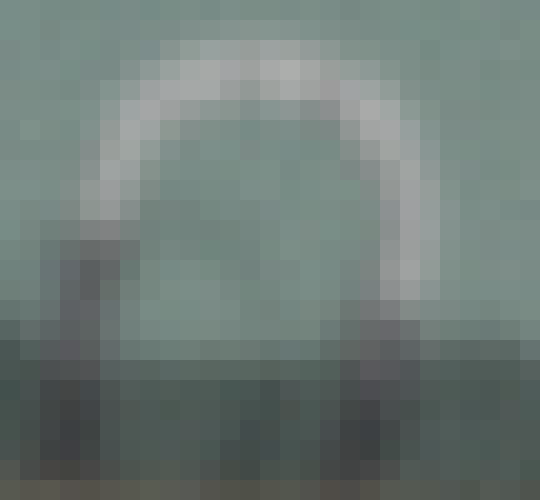

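Run:
```python
from h import *
np.set_printoptions(precision=4,suppress=True)
t=np.load('t5.npz');P=cloud(t)
for u,v in [(230,189),(192,160),(259,150),(221,123)]: print("stubtop",np.median(P[v-1:v+2,u-1:u+2,2]))
print("bench",np.median(P[240:270,200:230,2]),"tin",np.median(P[266:271,240:245,2]),"oil",np.nanmax(P[140:160,345:368,2][P[140:160,345:368,2]<.3]))
tc=np.array([.4938,-.1271]);f=np.array([np.cos(np.radians(-16.4)),np.sin(np.radians(-16.4))])
for n in ['w5']:
  c=np.load(n+'.npz');P=cloud(c);m=P[...,2]>.09; m[200:]=0
  s=(P[...,:2]-tc)@f; lat=(P[...,:2]-tc)@[-f[1],f[0]]
  for a in range(50,120,6):
    k=m&(s>a/1e3)&(s<(a+6)/1e3); 
    if k.sum()>20:
      k1=k&(lat>0);k2=k&(lat<0);print(a,k.sum(),np.median(P[k][:,2]),np.median(lat[k1]),np.median(lat[k2]))
# sleeves
  k=(np.abs(lat)<.02)&(P[...,2]>.11)&(s>.0)&(s<.035)
  for a in range(-30,40,8):
    k=(np.abs(lat)<.017)&(P[...,2]>.11)&(s>a/1e3)&(s<(a+8)/1e3)
    if k.sum()>20: print("sl",a,np.median(P[k][:,2]))
c=np.load('w4.npz');P=cloud(c); s=(P[...,:2]-[.4951,-.1281])@f; lat=(P[...,:2]-[.4951,-.1281])@[-f[1],f[0]]
print("before lift")
for a in range(-10,120,8):
    k=(np.abs(lat)<.03)&(P[...,2]>.006)&(s>a/1e3)&(s<(a+8)/1e3)
    if k.sum()>20: print(a,np.median(P[k][:,2]))
# side view ring
c=np.load('s5.npz');cv2.imwrite('pics/s5z.png',cv2.resize(c['pixels'][160:215,280:350,::-1],None,fx=10,fy=10,interpolation=cv2.INTER_CUBIC))
P=cloud(c)
print(P[170:185,293:306,2].round(3))
```

```text
stubtop 0.0917250074677225
stubtop 0.08737676249970239
stubtop 0.08605460806975729
stubtop 0.08934132894675373
bench -0.000716643722275756 tin 0.025265032397053133 oil 0.15369546562056735
50 737 0.13100513372790407 0.005950928084681015 -0.005462413909994691
56 735 0.1317127887625254 0.005779142540552924 -0.00531027389865869
62 807 0.1329623184707605 0.005321286648876243 -0.005128806855091764
68 904 0.13118705054009153 0.00611209072997576 -0.005951852453673886
74 1369 0.1310569776420631 0.0024727589747963684 -0.007873487039970775
80 954 0.13060445040020027 0.012238044875911482 -0.011283134188560076
86 916 0.1305167278813953 0.01587807448191919 -0.015021597836712905
92 827 0.1304050208562449 0.018128176936814032 -0.0175161420888838
98 835 0.13035746657090475 0.019479163351666745 -0.018748218422945495
104 841 0.1302899980828085 0.0204118941232913 -0.01953842085792017
110 439 0.13011046336042728 0.020242626540607593 -0.019437147512579838
sl -30 0.13385783352046077
sl -22 0.13380170504726077
sl -14 0.13397346925992581
sl -6 0.13425995653400624
sl 2 0.13422024102258512
sl 10 0.202024405175
[... 1214 characters left out ...]
002
  -0.003  0.19   0.196]
 [ 0.112  0.114  0.124  0.126  0.127  0.131  0.127  0.128  0.    -0.001
  -0.    -0.005  0.19 ]
 [ 0.034  0.113  0.116  0.122  0.126  0.125  0.128  0.126  0.129  0.128
   0.129  0.001  0.187]
 [ 0.028  0.111  0.114  0.017 -0.002  0.121  0.127  0.126  0.131  0.128
   0.129  0.128  0.853]
 [ 0.023  0.023  0.017  0.012  0.001  0.001  0.123  0.124  0.126  0.127
   0.128  0.125  0.126]
 [ 0.021  0.018  0.013 -0.002 -0.001 -0.001  0.001 -0.001  0.     0.123
   0.124  0.127  0.124]
 [ 0.01   0.011  0.01  -0.001  0.002 -0.002  0.    -0.001  0.003 -0.001
  -0.001  0.001  0.125]
 [ 0.008  0.009  0.001  0.004 -0.004 -0.    -0.001  0.    -0.001 -0.001
  -0.    -0.    -0.002]]
```

View pics/s5z.png

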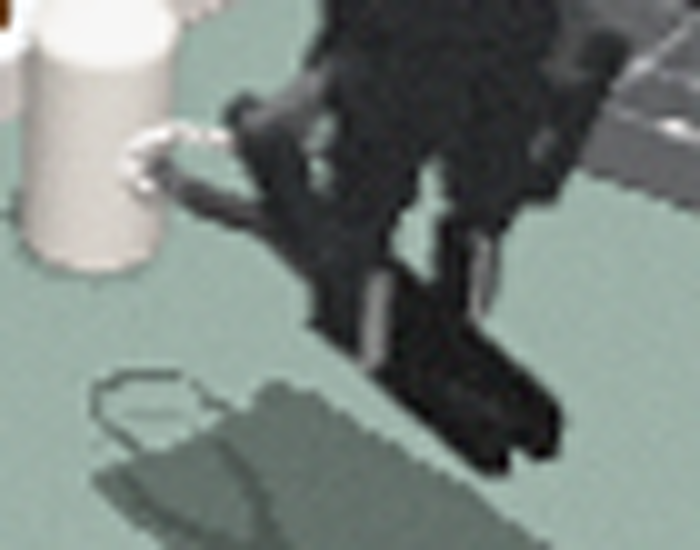

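Levers drop about 1 mm over 60 mm, so the nose is roughly 1° low and I'll pitch it up. Next I'll fit the ring centre in the top view and work out the transfer.

```bash
cat >> h.py <<'E'
from scipy.optimize import least_squares
def ringfit(P,lo,hi,box):
    v0,v1,u0,u1=box;q=P[v0:v1,u0:u1].reshape(-1,3);q=q[(q[:,2]>lo)&(q[:,2]<hi)]
    f=least_squares(lambda x:np.hypot(q[:,0]-x[0],q[:,1]-x[1])-x[2],[*q[:,:2].mean(0),.02],loss='soft_l1',f_scale=.002)
    return f.x,len(q),np.median(q[:,2])
E
python3 - <<'E'
from h import *
t=np.load('t5.npz');P=cloud(t)
# re-project ring pixels at constant height
v,u=np.where((P[175:197,318:345,2]>.104)&(P[175:197,318:345,2]<.118))
h=.112
q=np.array([at(t,318+a,175+b,h) for a,b in zip(u,v)])
f=least_squares(lambda x:np.hypot(q[:,0]-x[0],q[:,1]-x[1])-x[2],[*q[:,:2].mean(0),.02],loss='soft_l1',f_scale=.001)
print(f.x,len(q))
E
```

```text
[ 0.61733663 -0.16300535  0.02072466] 50
```

```bash
python3 -m pendant '[[[0,1.5,1],[-0.3,-1.1,0],255],[[0.2,3,0.5],[0,0,0],255],[[0.2,3.5,0],[0,0,0],255],[[0.2,3.5,0],[0,0,0],255],[[0.2,3.5,0],[0,0,0],255],[[0.2,3.5,0],[0,0,0],255],[[0.2,3.5,0],[0,0,0],255],[[0.2,3,0],[0,0,0],255],[[0.2,1.6,0],[0,0,0],255],[[0,0.5,0],[0,0,0],255],[[0,0,0],[0,0,0],255]]' 45
python3 -c "
from h import *
st();wrist('w6')
c=manip.camera('side');cv2.imwrite('pics/s6.png',cv2.resize(c['pixels'][140:300,140:340,::-1],None,fx=3.5,fy=3.5));np.savez('s6.npz',**c)
c=manip.camera('top');cv2.imwrite('pics/t6.png',cv2.resize(c['pixels'][140:240,180:300,::-1],None,fx=6,fy=6,interpolation=cv2.INTER_CUBIC));np.savez('t6.npz',**c)
"
```

```text
clock: 6.5
position: [0.4992, 0.1636, 0.1473]
ee_rot: [-0.602, 0.798, -0.002, 0.004]
ft_force: [0.1, 0.2, -1.7]
grip_width: 0.354
t 6.5 pos [0.4992 0.1636 0.1473] x-ang -105.95 toolz [ 8.5e-03  4.0e-04 -1.0e+00] xz -0.0027 F [ 0.11  0.21 -1.71] w 0.354
```

View pics/w6.png

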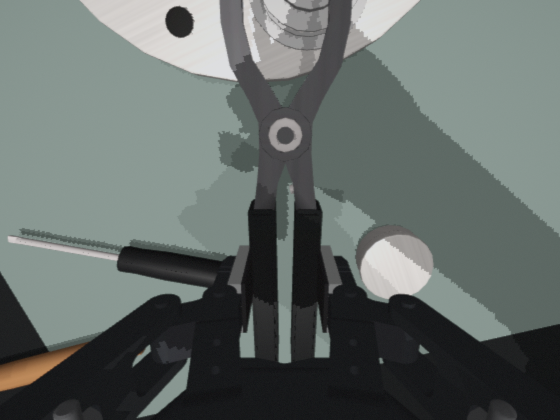

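View pics/s6.png

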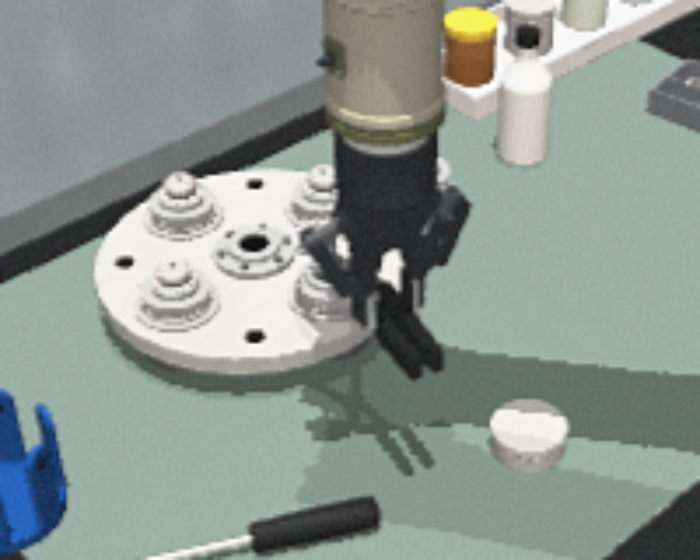

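View pics/t6.png

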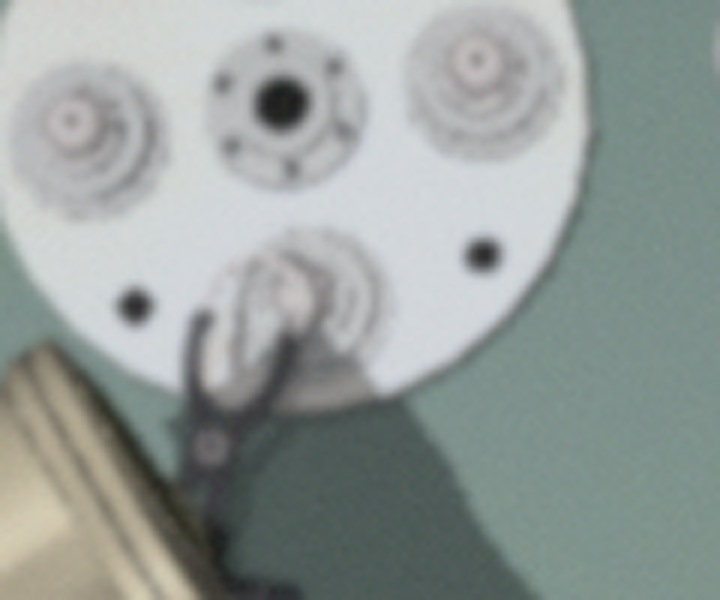

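The overshoot is clear: the ring is left of and slightly behind the stub top, at about (290,285) in the zoomed top view. I'll measure the offset in the top view.

```bash
cat >> h.py <<'E'
def topring(t,zt,box,lo=-.007,hi=.006):
    P=cloud(t);v0,v1,u0,u1=box
    m=(P[v0:v1,u0:u1,2]>zt+lo)&(P[v0:v1,u0:u1,2]<zt+hi)
    v,u=np.where(m)
    q=np.array([at(t,u0+a,v0+b,zt) for a,b in zip(u,v)])
    f=least_squares(lambda x:np.hypot(q[:,0]-x[0],q[:,1]-x[1])-.0207,[*q[:,:2].mean(0)],loss='soft_l1',f_scale=.001)
    return f.x,len(q)
def slope(c,tc,ang,zmin):
    P=cloud(c);f=np.array([np.cos(ang),np.sin(ang)])
    s=(P[...,:2]-tc)@f;lat=(P[...,:2]-tc)@[-f[1],f[0]]
    k=(P[...,2]>zmin)&(s>.08)&(s<.118)&(abs(lat)<.03)
    k1=(P[...,2]>zmin)&(s>.045)&(s<.055)&(abs(lat)<.02)
    print("lever far",np.median(P[k][:,2]),"near",np.median(P[k1][:,2]),"left",np.median(P[k&(lat>0)][:,2]),"right",np.median(P[k&(lat<0)][:,2]), "deg up", np.degrees((np.median(P[k][:,2])-np.median(P[k1][:,2]))/.049))
E
python3 - <<'E'
from h import *
c=np.load('w6.npz');slope(c,[.4992,.1636],np.radians(-15.95),.125)
c=np.load('w5.npz');slope(c,[.4938,-.1271],np.radians(-16.4),.115)
c=np.load('w4.npz');slope(c,[.4951,-.1281],np.radians(-16.4),.01)
t=np.load('t6.npz');P=cloud(t)
for r in P[176:206,210:242,2]: print(' '.join('%3d'%(1000*x) for x in r))
E
```

```text
lever far 0.14029010198900066 near 0.14038162262843285 left 0.14030086122593496 right 0.1402827657232979 deg up -0.10701523220005726
lever far 0.1304141359702709 near 0.13094798783592934 left 0.1303702758539969 right 0.13045596157240605 deg up -0.6242338528043545
lever far 0.01726789448132722 near 0.017263608700489763 left 0.017256057765461796 right 0.01727284488772257 deg up 0.0050113704878433415
 44  41  42  44  48  48  45  43  43  47  47  45  45  47  46  42  42  43  47  42  40  43  44  45  42  46  43  46  45  46  45  44
 39  44  43  46  44  42  44  42  40  40  43  47  36  43  50  44  45  48  47  44  43  44  45  47  41  45  44  39  46  42  40  44
 47  48  47  45  46  41  44  46  38  41  43  37  46  42  48  41  43  44  50  50  43  48  49  45  48  46  48  42  41  38  43  42
 44  39  44  47  42  42  46  47  40  43  42  40  45  42  43  48  51  46  42  66  67  65  61  50  53  47  57  44  40  46  41  43
 45  43  46  40  42  43  43  46  49  43  47  42  47  40  44  51  62  69  61  59  68  70  63  65  66  61  46  44  46  49  48  42
 46  44  43  50  42  50  46  48  41  47  40  44  46  48  49
[... 2444 characters left out ...]
1 133  65  67  65  67  62  64  49  54  51  44  49  49  50
133 137 142 134  46  42  45  42  44  44  45  45  42  47  52 138 139 139 136  50  51  47  50  51  50  45  45  44  42  46  47  49
145 145 140 135  46  44  45  44  40  44  44  44  40  42  45 136 136 137 138  49  46  52  46  46  51  49  48  46  43 1427  44  44
136 134 142 139  45  44  45  45  43  44  47  42  42  45 137 142 138 139  48  48  46  51  53  47  43 1427  46  45  46  48  46  40
140 138 139 144  45  50  46  47  44  45  46  40  45  44 142 141 136 130  42  43  46  45  42  43  43  43  37  44  45  45  41  45
1427 139 142 140  39  46  43  39  45  43  43  43  39 144 138 141 141  44  49  40  44  45  45  40  46  44  43  41  46  40  43  42
```

Run:
```python
from h import *
t=np.load('t6.npz')
r=topring(t,.126,(180,196,210,234));print(r)
# bare stub at z 80-97 in this and first images: region fit for land (30mm, at ~86 to 90)
for n,box in (('top0.npz',(180,200,222,240)),('t5.npz',(180,200,222,240))):
    t=np.load(n);P=cloud(t);b=box;m=(P[b[0]:b[1],b[2]:b[3],2]>.079)&(P[b[0]:b[1],b[2]:b[3],2]<.1)
    v,u=np.where(m);q=np.array([at(t,b[2]+x,b[0]+y,.087) for x,y in zip(u,v)])
    print(n,q.mean(0),q.min(0),q.max(0),(q.min(0)+q.max(0))/2)
```

```text
(array([0.62479901, 0.1269771 ]), 56)
top0.npz [0.63525405 0.11055659 0.087     ] [0.6205739  0.09649801 0.087     ] [0.64871635 0.12428598 0.087     ] [0.63464512 0.11039199 0.087     ]
t5.npz [0.63544199 0.11052482 0.087     ] [0.62065969 0.09649801 0.087     ] [0.64871635 0.12428598 0.087     ] [0.63468802 0.11039199 0.087     ]
```

```bash
python3 -m pendant '[[[0.5,-0.8,0],[0,0,0],255],[[0.5,-0.8,0],[0,0,0],255],[[0,0,0],[0,0,0],255],[[0,0,0],[0,0,0],255]]' 45
cat > look.py <<'E'
import sys
from h import *
n=sys.argv[1]
st();o=manip.get_obs();w=wrist('w'+n)
r=R.from_quat(o["ee_rot"]).as_matrix();ang=np.arctan2(-r[1,1],-r[0,1])
slope(w,o["position"][:2],ang,o["position"][2]-.022)
print("pred ring (tcp+.133 f)",o["position"][:2]+.133*np.array([np.cos(ang),np.sin(ang)]))
t=manip.camera('top');cv2.imwrite(f'pics/t{n}.png',cv2.resize(t['pixels'][165:225,190:270,::-1],None,fx=9,fy=9,interpolation=cv2.INTER_CUBIC));np.savez(f't{n}.npz',**t)
zt=o["position"][2]-.0213
print("topring",topring(t,zt,(178,198,212,246)))
E
python3 look.py 7
```

```text
clock: 7.15
position: [0.511, 0.1428, 0.1473]
ee_rot: [-0.6, 0.8, -0.003, 0.003]
ft_force: [0.1, 0.4, -1.8]
grip_width: 0.349
t 7.15 pos [0.511  0.1428 0.1473] x-ang -106.28 toolz [ 9.e-03 -8.e-04 -1.e+00] xz -0.0017 F [ 0.1   0.42 -1.82] w 0.349
lever far 0.14039947342099574 near 0.1404711615324295 left 0.14039816689251491 right 0.14040230840749546 deg up -0.08382502502894475
pred ring (tcp+.133 f) [0.6386445  0.10555504]
topring (array([0.63607229, 0.1061364 ]), 56)
```

View pics/t7.png

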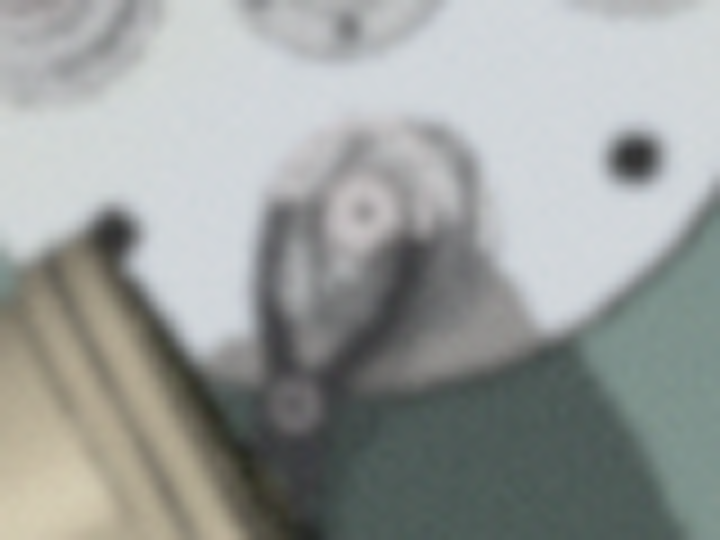

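View pics/w7.png

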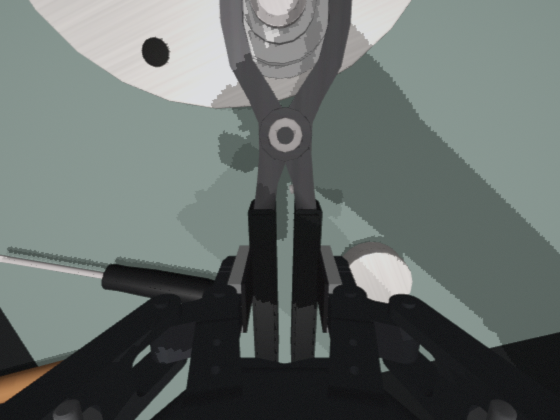

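Run:
```python
from h import *
c=np.load('w7.npz');cv2.imwrite('pics/w7z.png',cv2.resize(c['pixels'][0:110,210:360,::-1],None,fx=5,fy=5,interpolation=cv2.INTER_CUBIC))
P=cloud(c)
k=(P[...,2]>.080)&(P[...,2]<.1);k[100:]=0
q=P[k];print(len(q),q.min(0),q.max(0),np.median(q[:,2]))
k=(P[...,2]>.0875)&(P[...,2]<.092);k[60:]=0
v,u=np.where(k);print("top px",u.min(),u.max(),v.min(),v.max());q=P[k]
print("flat top",len(q),q.mean(0))
for r in range(0,50,4):
    row=P[r,225:350]
    kk=np.where((row[:,2]>.068)&(row[:,2]<.094))[0]
    if len(kk): print(r,225+kk.min(),225+kk.max(),row[kk.min()],row[kk.max()])
```

```text
1216 [0.6225397  0.09692751 0.08000179] [0.63853318 0.12495104 0.09184212] 0.08853942515130561
top px 251 305 0 23
flat top 799 [0.63015788 0.1123316  0.08931438]
0 243 315 [0.64438187 0.12879373 0.07031571] [0.63264644 0.09040219 0.07209825]
4 243 315 [0.64194634 0.12934529 0.07230062] [0.63066637 0.09095854 0.07249443]
8 244 314 [0.63991256 0.12943011 0.07235024] [0.62909615 0.0918747  0.071718  ]
12 244 313 [0.63781836 0.1300213  0.07317294] [0.6271283  0.09305937 0.07270233]
16 244 313 [0.63637384 0.13072045 0.07147264] [0.62525049 0.093537   0.0724962 ]
20 246 311 [0.63423974 0.13028524 0.07109791] [0.62375781 0.09504108 0.07184961]
24 248 309 [0.63192032 0.12981851 0.07141717] [0.62217357 0.09661352 0.0715819 ]
28 251 310 [0.62974006 0.12885116 0.07035747] [0.62066955 0.09614852 0.06803773]
32 253 304 [0.62753669 0.12839923 0.06997928] [0.6191452  0.10033664 0.07089984]
36 258 299 [0.62511673 0.12630861 0.06811034] [0.61819184 0.1035082  0.06946066]
40 264 294 [0.62177991 0.12356947 0.06997281] [0.61696688 0.10686434 0.06957645]
44 279 280 [0.61757582 0.11578452 0.06839973] [0.61707061 0.11529289 0.07053174]
```

View pics/w7z.png

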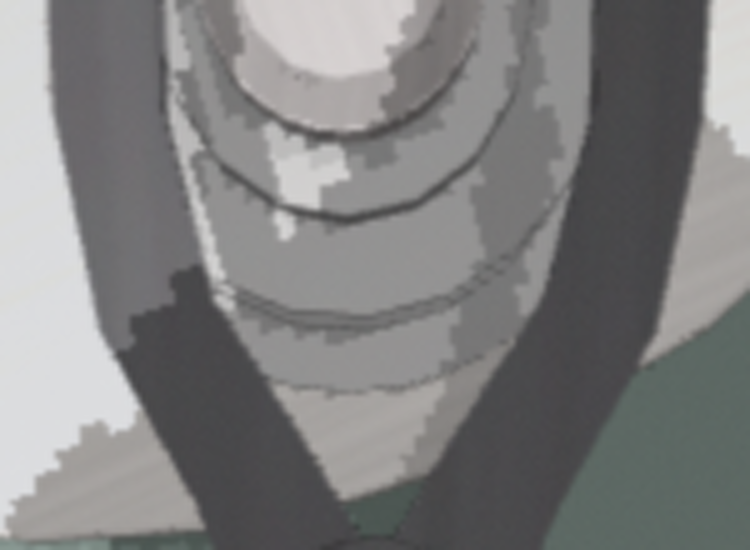

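The wrist view (hub edge centred at column 279, pliers at 285) and the top view agree. The stub is about 4.3 mm to +y and 1.2 mm to −x of the ring, so I'll correct by that.

```bash
python3 -m pendant '[[[-0.12,0.43,0],[0,0,0],255],[[0,0,0],[0,0,0],255],[[0,0,0],[0,0,0],255]]' 45
python3 look.py 8
```

```text
clock: 7.62
position: [0.5093, 0.1484, 0.1474]
ee_rot: [-0.601, 0.8, -0.003, 0.003]
ft_force: [1.3, -0.4, -1.8]
grip_width: 0.35
t 7.62 pos [0.5093 0.1484 0.1474] x-ang -106.18 toolz [ 9.1e-03 -7.0e-04 -1.0e+00] xz -0.0018 F [ 1.31 -0.36 -1.84] w 0.35
lever far 0.14048720959969166 near 0.14051084764863372 left 0.14049880546527588 right 0.14047639560277958 deg up -0.027640008985796157
pred ring (tcp+.133 f) [0.63702345 0.1113109 ]
topring (array([0.63435239, 0.11228356]), 56)
```

View pics/t8.png

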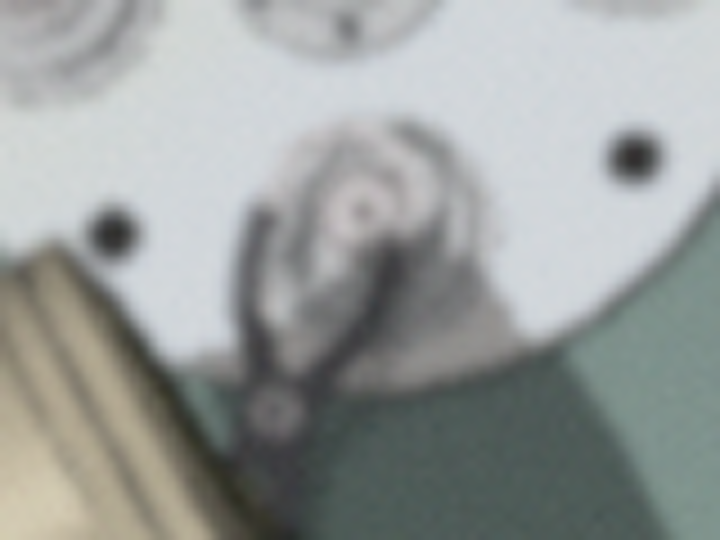

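Levels are good. The remaining offset is about 1.4 mm in y. I'll correct it while going down to just above the stub.

```bash
python3 -m pendant '[[[0.02,-0.1,0],[0,0,0],255],[[0,0,-0.7],[0,0,0],255],[[0,0,-0.7],[0,0,0],255],[[0,0,-0.3],[0,0,0],255],[[0,0,0],[0,0,0],255],[[0,0,0],[0,0,0],255]]' 45
python3 look.py 9
```

```text
clock: 8.48
position: [0.5093, 0.147, 0.1287]
ee_rot: [-0.6, 0.8, -0.003, 0.003]
ft_force: [0.2, 0.2, -2.3]
grip_width: 0.353
t 8.47 pos [0.5093 0.147  0.1287] x-ang -106.2 toolz [ 8.2e-03 -8.0e-04 -1.0e+00] xz -0.0015 F [ 0.22  0.22 -2.27] w 0.353
lever far 0.12170350542425057 near 0.12177109324826738 left 0.121704134741553 right 0.12170125151252509 deg up -0.07903055229869363
pred ring (tcp+.133 f) [0.63702389 0.10988041]
topring (array([0.63457288, 0.11065359]), 58)
```

View pics/t9.png

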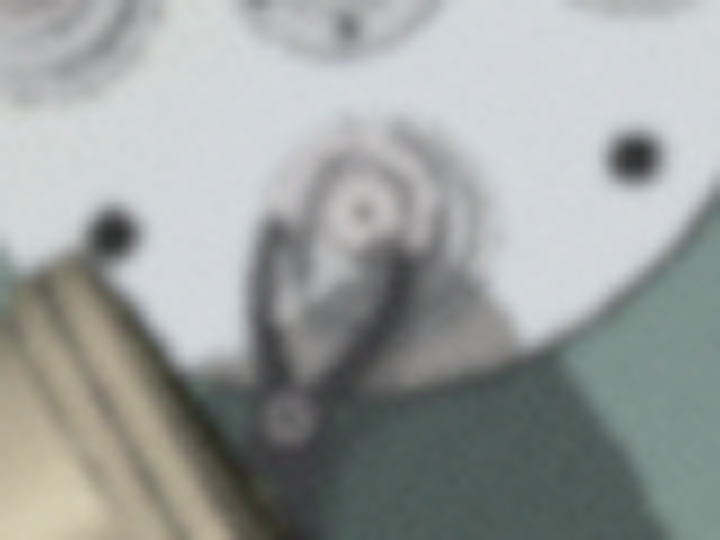

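View pics/w9.png

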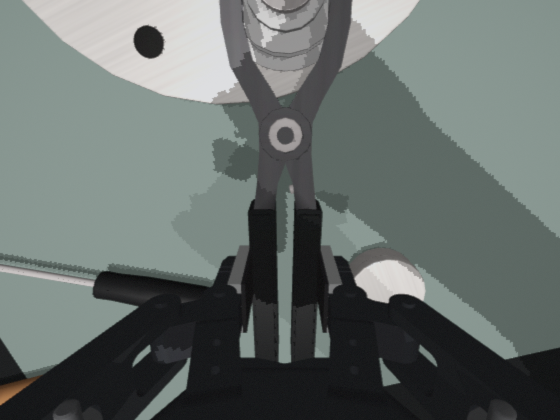

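The ring is centred: (0.6346,0.1107) against the stub at (0.6350,0.1105) in the top view. I'll go down in small steps and watch the force.

```bash
python3 -m pendant '[[[0,0,-0.5],[0,0,0],255],[[0,0,-0.5],[0,0,0],255],[[0,0,-0.3],[0,0,0],255],[[0,0,0],[0,0,0],255]]' 45
python3 look.py 10
```

```text
clock: 9.07
position: [0.5093, 0.147, 0.1149]
ee_rot: [-0.6, 0.8, -0.003, 0.003]
ft_force: [0.5, -0.5, -1.3]
grip_width: 0.352
t 9.07 pos [0.5093 0.147  0.1149] x-ang -106.21 toolz [ 8.5e-03 -9.0e-04 -1.0e+00] xz -0.0015 F [ 0.53 -0.54 -1.34] w 0.352
lever far 0.1078677682078206 near 0.10797128963792468 left 0.1078732303277746 right 0.1078619990354974 deg up -0.12104777620658581
pred ring (tcp+.133 f) [0.63705629 0.10984625]
topring (array([0.63460744, 0.1109506 ]), 118)
```

View pics/t10.png

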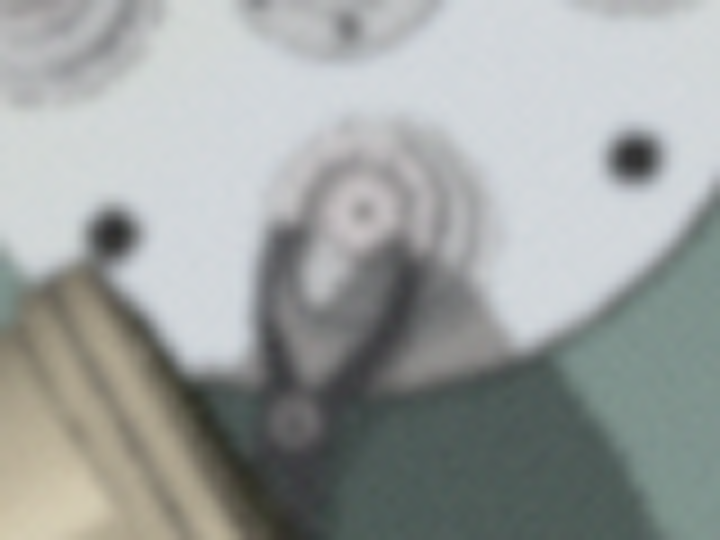

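The ring is concentric around the stub top and nothing is touching. I'll continue down.

```bash
python3 -m pendant '[[[0,0,-0.3],[0,0,0],255],[[0,0,-0.3],[0,0,0],255],[[0,0,-0.3],[0,0,0],255],[[0,0,0],[0,0,0],255]]' 45
python3 look.py 11
```

```text
clock: 9.68
position: [0.5096, 0.147, 0.1057]
ee_rot: [-0.6, 0.8, -0.003, 0.003]
ft_force: [-1.0, 0.4, -1.4]
grip_width: 0.353
t 9.68 pos [0.5096 0.147  0.1057] x-ang -106.22 toolz [ 9.2e-03 -7.0e-04 -1.0e+00] xz -0.0018 F [-0.96  0.44 -1.41] w 0.353
lever far 0.09877161014514504 near 0.09880290929478647 left 0.09874848933835416 right 0.09879662897537475 deg up -0.03659814646534549
pred ring (tcp+.133 f) [0.63731181 0.10986358]
topring (array([0.63571143, 0.1107351 ]), 137)
```

View pics/t11.png

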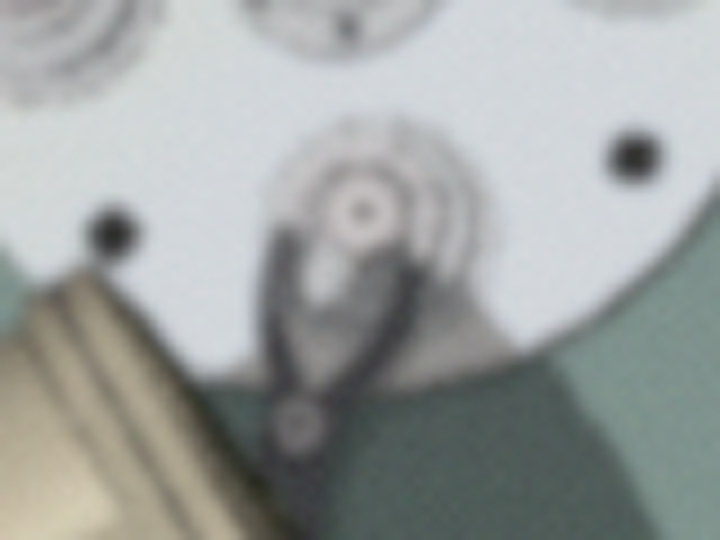

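```bash
python3 -m pendant '[[[0,0,-0.3],[0,0,0],255],[[0,0,-0.3],[0,0,0],255],[[0,0,0],[0,0,0],255]]' 45
python3 look.py 12
```

```text
clock: 10.15
position: [0.5099, 0.1471, 0.0997]
ee_rot: [-0.6, 0.8, -0.003, 0.004]
ft_force: [-0.5, -0.1, -1.9]
grip_width: 0.353
t 10.15 pos [0.5099 0.1471 0.0997] x-ang -106.21 toolz [ 9.9e-03 -7.0e-04 -1.0e+00] xz -0.0021 F [-0.53 -0.11 -1.87] w 0.353
lever far 0.0928255245129859 near 0.09283653285083468 left 0.09283885345043486 right 0.0928168926345886 deg up -0.012872067309988158
pred ring (tcp+.133 f) [0.63758011 0.10995087]
topring (array([0.63653523, 0.11096803]), 94)
```

```bash
for i in 1; do python3 -m pendant '[[[-0.05,0,-0.1],[0,0,0],255],[[0,0,0],[0,0,0],255]]' 45; done; python3 -m pendant '[[[0,0,-0.08],[0,0,0],255],[[0,0,0],[0,0,0],255]]' 45;  python3 -m pendant '[[[0,0,-0.06],[0,0,0],255],[[0,0,0],[0,0,0],255]]' 45
python3 look.py 13
```

```text
clock: 10.5
position: [0.5095, 0.1472, 0.0989]
ee_rot: [-0.6, 0.8, -0.003, 0.004]
ft_force: [-0.1, 0.1, -1.6]
grip_width: 0.349
clock: 10.75
position: [0.5096, 0.1472, 0.0981]
ee_rot: [-0.6, 0.8, -0.003, 0.004]
ft_force: [-0.5, -0.3, -2.7]
grip_width: 0.349
clock: 11.0
position: [0.5096, 0.1472, 0.0975]
ee_rot: [-0.6, 0.8, -0.003, 0.004]
ft_force: [-0.3, 0.4, -2.1]
grip_width: 0.352
t 11.0 pos [0.5096 0.1472 0.0975] x-ang -106.22 toolz [ 1.040e-02 -5.000e-04 -9.999e-01] xz -0.0024 F [-0.31  0.38 -2.11] w 0.352
lever far 0.09068002771769029 near 0.09067488475039923 left 0.09071114403097597 right 0.09065669395548047 deg up 0.006013679999019
pred ring (tcp+.133 f) [0.63725886 0.11003578]
topring (array([0.63648949, 0.11115525]), 108)
```

```bash
for i in 1; do python3 -m pendant '[[[0,0,-0.05],[0,0,0],255],[[0,0,0],[0,0,0],255]]' 45; done; python3 -m pendant '[[[0,0,-0.05],[0,0,0],255],[[0,0,0],[0,0,0],255]]' 45
python3 look.py 14
```

```text
clock: 11.35
position: [0.5096, 0.1472, 0.0971]
ee_rot: [-0.6, 0.8, -0.003, 0.004]
ft_force: [-0.1, 0.2, -2.3]
grip_width: 0.351
clock: 11.6
position: [0.5096, 0.1472, 0.0965]
ee_rot: [-0.6, 0.8, -0.003, 0.004]
ft_force: [0.2, 0.7, -2.9]
grip_width: 0.35
t 11.6 pos [0.5096 0.1472 0.0965] x-ang -106.22 toolz [ 1.060e-02 -5.000e-04 -9.999e-01] xz -0.0025 F [ 0.22  0.72 -2.93] w 0.35
lever far 0.08974206568984276 near 0.08969385638029011 left 0.08975258150569179 right 0.08973065835622179 deg up 0.056371223889935554
pred ring (tcp+.133 f) [0.63731278 0.11005691]
topring (array([0.63676194, 0.11098866]), 118)
```

```bash
python3 -m pendant '[[[0,0,-0.04],[0,0,0],255],[[0,0,0],[0,0,0],255]]' 45; python3 -m pendant '[[[0,0,-0.03],[0,0,0],255],[[0,0,0],[0,0,0],255]]' 45
python3 look.py 15
```

```text
clock: 11.95
position: [0.5097, 0.1472, 0.0961]
ee_rot: [-0.6, 0.8, -0.003, 0.004]
ft_force: [-0.6, 0.2, -2.0]
grip_width: 0.352
clock: 12.2
position: [0.5097, 0.1472, 0.0958]
ee_rot: [-0.6, 0.8, -0.003, 0.004]
ft_force: [-0.1, 0.7, -1.3]
grip_width: 0.352
t 12.2 pos [0.5097 0.1472 0.0958] x-ang -106.22 toolz [ 1.070e-02 -5.000e-04 -9.999e-01] xz -0.0026 F [-0.13  0.72 -1.26] w 0.352
lever far 0.08920335110233224 near 0.08911282994392887 left 0.08920079100569872 right 0.08920569661025636 deg up 0.10584653741118945
pred ring (tcp+.133 f) [0.63736099 0.11009809]
topring (array([0.63719692, 0.1107736 ]), 122)
```

View pics/t15.png

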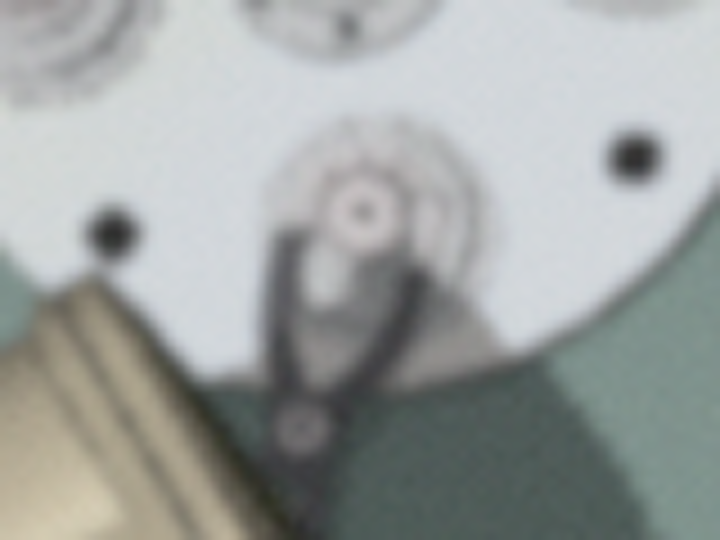

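View pics/w15.png

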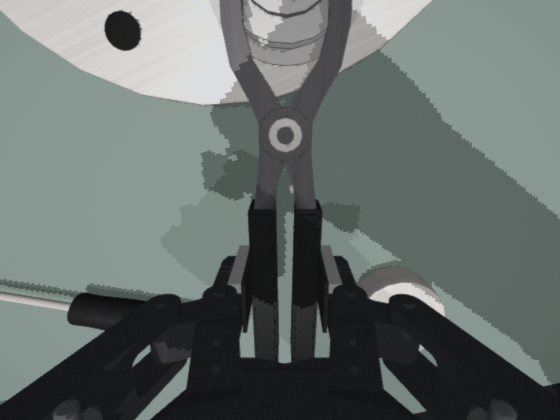

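```bash
python3 -m pendant '[[[0,0,-0.03],[0,0,0],255],[[0,0,0],[0,0,0],255]]' 45; python3 -m pendant '[[[0,0,-0.03],[0,0,0],255],[[0,0,0],[0,0,0],255]]' 45;python3 -m pendant '[[[0,0,0],[0,0,0],255]]' 45
python3 look.py 16
```

```text
clock: 12.55
position: [0.5097, 0.1473, 0.0956]
ee_rot: [-0.6, 0.8, -0.003, 0.004]
ft_force: [-0.7, -0.7, -1.5]
grip_width: 0.352
clock: 12.8
position: [0.5097, 0.1473, 0.0953]
ee_rot: [-0.6, 0.8, -0.003, 0.004]
ft_force: [-0.9, 0.2, -1.5]
grip_width: 0.354
clock: 12.92
position: [0.5097, 0.1473, 0.0954]
ee_rot: [-0.6, 0.8, -0.003, 0.004]
ft_force: [-0.1, -0.7, -1.5]
grip_width: 0.348
t 12.93 pos [0.5097 0.1473 0.0954] x-ang -106.21 toolz [ 1.100e-02 -4.000e-04 -9.999e-01] xz -0.0027 F [-0.14 -0.74 -1.54] w 0.348
lever far 0.08909704252847177 near 0.08884766653777332 left 0.08910538516485193 right 0.08908680404483209 deg up 0.2915957505900991
pred ring (tcp+.133 f) [0.63744029 0.11018972]
topring (array([0.63696294, 0.11090988]), 137)
```

The levers stopped descending while the hand did, and they tilted up 0.3°, so the ring is touching the hub lightly. I'll back off a hair.

```bash
python3 -m pendant '[[[0,0,0.03],[0,0,0],255],[[0,0,0],[0,0,0],255]]' 45; python3 -m pendant '[[[0,0,0],[0,0,0],255],[[0,0,0],[0,0,0],255]]' 45
python3 look.py 17; python3 -c "
from h import *
c=manip.camera('side');cv2.imwrite('pics/s17.png',cv2.resize(c['pixels'][170:260,190:330,::-1],None,fx=5.5,fy=5.5,interpolation=cv2.INTER_CUBIC))
t=np.load('t17.npz');cv2.imwrite('pics/t17z.png',cv2.resize(t['pixels'][174:204,212:250,::-1],None,fx=18,fy=18,interpolation=cv2.INTER_CUBIC))
for r in cloud(t)[178:202,214:246,2]: print(' '.join('%3d'%(1000*x) for x in r))
"
```

```text
clock: 13.28
position: [0.5097, 0.1473, 0.0957]
ee_rot: [-0.6, 0.8, -0.003, 0.004]
ft_force: [-0.5, -0.5, -1.2]
grip_width: 0.352
clock: 13.52
position: [0.5097, 0.1472, 0.0956]
ee_rot: [-0.6, 0.8, -0.003, 0.004]
ft_force: [0.1, 0.1, -2.1]
grip_width: 0.35
t 13.53 pos [0.5097 0.1472 0.0956] x-ang -106.22 toolz [ 1.090e-02 -5.000e-04 -9.999e-01] xz -0.0026 F [ 0.15  0.11 -2.07] w 0.35
lever far 0.08914925663265198 near 0.08897247982780232 left 0.08915320723032838 right 0.0891407304235925 deg up 0.20670540476925411
pred ring (tcp+.133 f) [0.63743604 0.11010241]
topring (array([0.6371664 , 0.11101496]), 120)
 46  45  46  44  42  41  48  42  43  49  45  44  44  49  43  42  49  49  49  50  51  46  49  45  46  47  44  44  47  39  45  48
 39  38  46  45  39  38  40  45  45  43  45  46  46  52  46  61  68  65  62  50  46  45  46  44  43  46  49  46  48  45  51  45
 42  45  47  49  40  43  40  43  40  46  50  46  62  65  69  62  67  62  64  65  66  69  44  44  45  46  43  42  46  46  47  49
 44  41  43  43  52  46  46  48  47  44  47  69  66  65  63  66  66  64  63  68  63  67  62  66  49  45
[... 1885 characters left out ...]
  71  69  74  91  92  92  89  66  64  49  45  50  46  37  38
 44  42  43  49  48  87  92  91  39  68  61  67  64  60  65  64  64  66  67  66  91  88  87  64  62  50  43  51  47  44  42  47
 40  36  42  42  44  87  88  87  48  50  68  62  64  69  64  68  66  64  64  59  88  84  90  66  50  48  50  50  43  43  48  42
 51  37  45  45  45  89  87  88  49  47  46  71  63  69  66  68  59  61  71  94  91  84  81  49  51  46  49  52  46  46  41  42
 46  47  42  38  46  86  88  88  47  45  48  45  45  45  66  65  63  66  59  84  91  86  49  49  51  48  51  48  47  43  43  45
 45  43  45  45  43  84  86  92  45  50  47  48  48  51  49  47  47  47  85  87  91  88  44  46  45  45  45  45  41  48  51  43
```

View pics/s17.png

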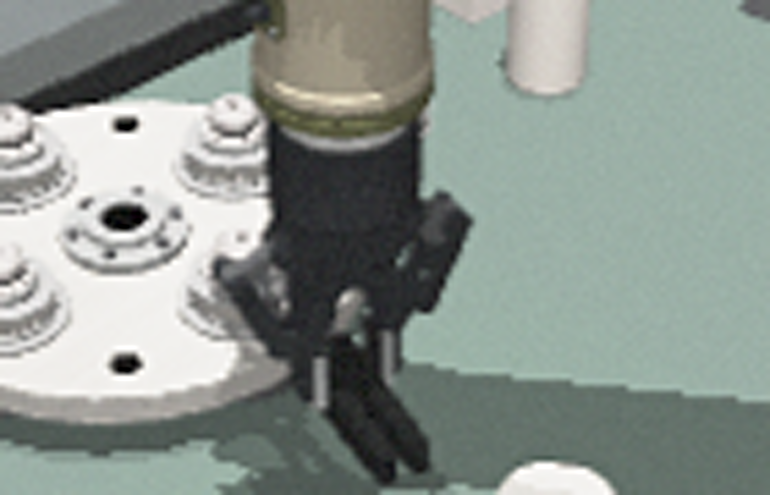

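View pics/t17z.png

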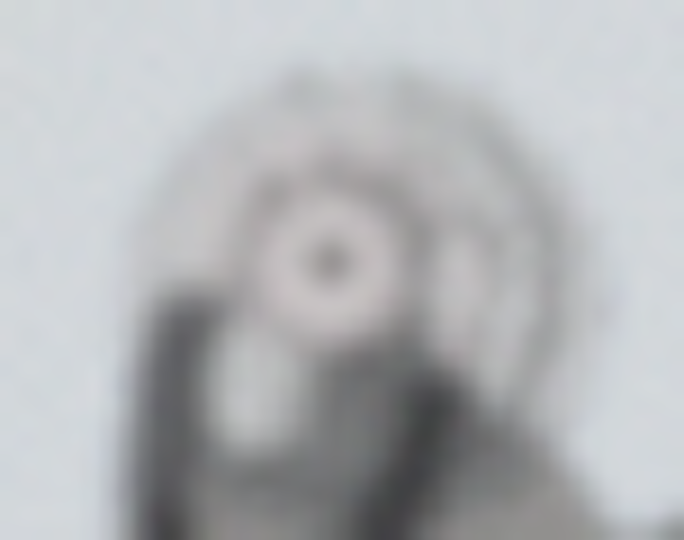

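```bash
python3 -m pendant '[[[0,0,0.02],[0,0,0],255],[[0,0,0],[0,0,0],255],[[0,0,0],[0,0,0],255]]' 45
python3 look.py 18
```

```text
clock: 14.05
position: [0.5097, 0.1473, 0.0958]
ee_rot: [-0.6, 0.8, -0.003, 0.004]
ft_force: [-0.3, -0.6, -1.0]
grip_width: 0.351
t 14.05 pos [0.5097 0.1473 0.0958] x-ang -106.22 toolz [ 1.090e-02 -4.000e-04 -9.999e-01] xz -0.0026 F [-0.34 -0.57 -0.96] w 0.351
lever far 0.08918359156890993 near 0.08906066728831602 left 0.08918634632716929 right 0.08918099542182199 deg up 0.14373556076964664
pred ring (tcp+.133 f) [0.63740762 0.11010874]
topring (array([0.63731593, 0.11090435]), 128)
```

The ring is level to about 0.1°, rests against the hub, and shows no measurable push. I'm handing in.

```bash
python3 -c "
from workcell import manip
print(manip.hand_in())"
```

```text
the job is handed in; nothing more can be done
None
```

I picked up the pliers by the sleeves, squeezed them shut and lowered the spread ring over the bare stub until it lay around the groove at the hub. I then backed off about 0.4 mm and handed in at about 14 s, still gripping at 45 N.

**Last checks:**
- **Squeeze:** the sleeves are shut and parallel. The gripper's opening reading (about 0.35, roughly 30 mm if it scales linearly) is a little under the 34 mm expected. I took that as the closed stop; I did not measure the ring's opening directly.
- **Centring:** just before it went over the stub, the ring was within about 0.5 mm of its axis in the top view. The hand then moved about 0.4 mm in x. Ring fits taken around the stub drifted about 2 mm in x, but they also picked up hub and stub pixels, so I did not rely on them.
- **Level and height:** the levers are within about 0.15° of level. Their height puts the ring's underside at about 72 mm, which is the hub face.
- **Contact:** I found the hub by the levers stopping and tilting slightly as the hand went down. The wrist force stayed within its noise (vertical readings of -1 to -3 N), so any remaining touch is very light.
- **Other objects:** I moved nothing else on the bench knowingly. I did not re-measure the other items at the end.

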